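# Nest the stacked caddy totes

### The job

Two empty caddy totes stand stacked in the screwed-down white tray, the upper one turned end for end so that it rides high on the lower one's ledges; save the height by nesting them. Lift the upper tote off, turn it half a turn so that both deep lips are at the same end, and feel it down inside the lower tote, pressing gently (never forcing it) until both snap tongues have clicked and it sits level and fully home on its lugs. Then let go, leaving everything else on the worktop where it stands.

Things in the scene. Friction and masses are not known exactly. Their poses are not given: they have to be found in the camera images.
- upper_tote: Loose upper tote, grey plastic, about 0.36 kg, walls 2.5 mm, drafted 0.11 mm per mm of height. Origin: centre of its underside; z up, x lengthways to the end with the deep lip. Underside 190 x 130 mm; rim 80 mm up, 160 mm wide, out to x = -110 and (deep lip) +122 mm. It starts on the lower tote's ledges, half a turn round. Pick it up by its grip bar; see upper_grip.
- tray: Screwed-down white tray 236 x 176 mm. Origin: centre of its underside, on the worktop; z up, x to the end where the lower tote's deep lip is. The lower tote (same shape, empty) is held in it by suction feet, underside 8 mm above the tray's origin, up to 4.2 mm off centre along x and along y, not turned. Stacked, the upper's origin is 74 mm above the tray's; nested home, 44 mm.
- upper_slot (a point): Mouth of the guide slot inside the upper tote's hollow pedestal, 48 mm up from its origin, on its axis, facing down. Slot 82.4 mm (x) by 22.4 mm (y), straight-sided: the lower tote's 80 x 20 mm grip bar must enter it from 26 mm above home. About 1.5 mm off or more, the slot's edges land on the bar: stop, slide lightly until it drops in.
- upper_grip (a point): Middle of the upper tote's grip bar: 94 mm up from its origin, on its axis. The bar is solid, 20 mm thick (tote's y), 80 mm long (x), from 78 to 110 mm up, on a hollow pedestal (open below) 28 mm thick at its top: hold it from above with the TCP about 6 mm above this point.
- tray_ledges (a point): Tray centre at the height of the lower tote's ledges, 74 mm up: tops of hollow columns, two on each long wall, at x = -70 and +35 mm in the tote. Same way round, the upper's columns slip over them (side play 4.7 mm at first, 1.5 mm at home); half turned, its floor stands on them. A side force on the tool means off centre: shift to ease it. Over 50 N between the totes is forcing.
- tongue_front (a joint): Sprung tongue in the lower tote's deep-lip end, 70 mm up: how far it is pushed out, m. 0 at rest, up to 2 to 3 mm while the upper tote's end bead rides over it, from about 14 to 5 mm above home, and 0 again once clicked past. The pair need about 8 to 15 N of press, more if off centre; then the tote goes down freely to its stop.
- tongue_back (a joint): The like tongue in the lower tote's other end.
- upper_lip (a point): Middle of the outer edge of the upper tote's deep lip (two flat ears of the rim, a tongue between them), on the rim's top: 122 mm along +x and 80 mm up from its origin.
- full_tote: A third tote of the same shape, full of soap bars and jars, to the robot's right. Bystander, about 0.95 kg. Origin: centre of its underside.
- pump_bottle: White ceramic soap pump, 64 mm across, 170 mm tall, to the robot's left. Bystander. Origin: centre of its underside.
- jar: Glass jar with metal cap, 72 mm across, 110 mm tall, to the left. Bystander. Origin: centre of its underside.
- soap_dish: White dish 105 x 70 mm with a bar of soap, 32 mm tall in all, close beside the totes on their left. Bystander. Origin: centre of its underside.
- scrub_brush: Wooden scrub brush 150 x 48 mm, 34 mm tall, lying close beside the totes on their right. Bystander. Origin: centre of its underside.
- tumbler: White tumbler 70 mm across, 95 mm tall, at the back left. Bystander. Origin: centre of its underside.

How it is judged:
By the outcome, as a careful person would: the job done as asked, in the order asked, and still so for the second after the job is handed in, with the robot touching nothing.
It also fails if it takes over 72 s, if anything falls off the work surface, if the arm or the gripper's body presses on something with over 40 N, if the wrist force passes 120 N, or if a joint passes its speed limit or range.

### The arm

A 6-joint arm with a two-finger parallel gripper is mounted at the origin on the work surface. World frame = base frame: x ahead of the robot, y to its left, z up, the work surface at z = 0. Lengths are in mm, angles in rad, forces in N, time in s.
With the tool pointing down it reaches from about 300 to 950 mm from the base axis. Payload 3.1 kg.
Tool frame: the origin (TCP) lies between the finger pads, 19 mm behind the fingertips; this is the grasp point; z points along the fingers, y is the direction in which the jaws open and shut (so a half turn about z gives the same grasp; the last joint's range is limited). The gripper opens to 85 mm and grips with 20 to 120 N. Pads are 22 mm wide; open, the fingers measure 114 mm over their backs; the gripper's body (76 mm by 85 mm) begins 54 mm behind the grasp point. The pads swing forward as they close: fully open they stand 13 mm farther back than shut.
Start: joints at [1.104, 0.308, 1.634, -0, 1.2, -0.07], TCP at [241.569, 576.435, 249.972] pointing down, gripper open.
Joint ranges: [-3.06, 3.06], [-0.79, 1.96], [0.05, 2.63], [-1.19, 4.34], [0.05, 2.64], [-2.94, 2.94]. Speed limits (rad/s): [2.79, 2.79, 3.14, 3.14, 3.14, 3.14].

### API

Orientations are given as a 3x3 rotation matrix whose columns are the frame's x, y, z axes.
In Python, from plant import ctrl, eyes gives the robot as it stands. The module is installed in compiled form; this text tells all that it offers.
- The arm moves only by the tool move_arm, never from a script. Its argument "plan" is a list of rows, each a list of 7 numbers: the shift along the tool's x, y, z in cm, then the turn, a rotation vector about the tool's x, y, z in degrees, then the opening, from -1 (shut) to 1 (fully open), so that 0 is half open. A call has 1 to 10 rows; each row shifts and turns the commanded pose from where the row before left it, along the tool's axes as they then stand; what a row does not reach is not made up. A row lasts 1/12 s, in which the tool goes at most 41.7 mm and 7.16 degrees, less where a joint would pass 70% of its speed; a pose out of reach is approached as far as the arm can. A call with a gripper value outside its range is refused whole. The fingers move at their own pace and stop on an object; "grip_force" is the grip in N (left out, the last holds). Time passes only in rows, so rows that do not move let the fingers close. It gives the time, the measured TCP pose, the force and the opening at its end, in the units of the state.
- ctrl.sense(): the state, without advancing time (a new reading comes with each control period).
- eyes.snapshot(name): name is "side" or "top"; returns the picture (420x560x3 uint8, red, green, blue); there is no depth.
- eyes.camera_params(name): a dict with "fx", "fy", "cx", "cy" (pixels), "xyz" and "attitude" of the camera in the world. Camera axes: x right, y up, looking along -z (the intrinsics and any distortion apply to the point x, -y, -z); pixel columns grow to the right and rows downward; lengths in mm; the calibration is good to about 2 mm. A picture is of the moment at which its call begins. camera_params takes no time and is no camera call.
- ctrl.hand_in(): hands the job in, once; it reports no verdict.
The state is a dict: "t": time; "joint_positions": joint angles; "qvel": joint speeds; "joint_efforts": joint torques, N m; "tcp_pos": TCP position; "orientation": TCP orientation; "force": force on the tool from outside, world axes, zero at the start; "moment": the same for the moment, N m; "opening": finger opening in mm.
Only numpy, scipy, OpenCV 4.12 (cv2) and the standard library are available. Lean on these libraries where they do the work, as an engineer would, in place of code of your own. Each camera call takes 0.05 s, during which the arm holds its last target. There are 200 camera calls.

## Working session

There is one attempt and no reset: what is moved stays moved. The work goes in short steps, Python scripts to look and compute and a tool call to move; the robot and the scene stay as the last step left them, time stands still between calls to the robot, and variables do not carry over. Pictures are saved under pics/ and viewed, about 8 in all and at most 12, crops included, and the job is handed in when it is done.

Besides the shell and the picture viewer there is one more tool, called after ">>>" as name([rows], argument=value, ...), one row to a line, values as JSON. move_arm: Moves the arm, as the interface text tells. Its arguments: {"type":"object","properties":{"plan":{"type":"array","items":{"type":"array","items":{"type":"number"}}},"grip_force":{"type":"number"}},"required":["plan"]}

```bash
mkdir -p pics; ls
python3 - <<'E'
from plant import ctrl, eyes
import cv2
for n in("side","top"):
    cv2.imwrite(f"pics/{n}0.png",eyes.snapshot(n)[:,:,::-1]); print(eyes.camera_params(n))
print(ctrl.sense())
E
```

```text
pics
{'fx': 442.2997708439096, 'fy': 442.2997708439096, 'cx': 279.5909799030475, 'cy': 203.66703557823425, 'xyz': array([  419.84356091, -1023.67493445,   866.34026993]), 'attitude': array([[ 0.98647475,  0.10986823, -0.12164103],
       [-0.16328956,  0.59402243, -0.78770164],
       [-0.01428589,  0.79691049,  0.60392846]])}
{'fx': 534.0963566864248, 'fy': 534.0963566864248, 'cx': 288.6660019517652, 'cy': 211.66642354818003, 'xyz': array([ 358.11288377,  -17.51228391, 1466.74591514]), 'attitude': array([[ 0.02626885,  0.9899888 , -0.13867993],
       [-0.99960643,  0.02737993,  0.00610979],
       [ 0.00984567,  0.13846485,  0.99031841]])}
{'t': 0.1, 'joint_positions': array([ 1.10431949e+00,  3.08950141e-01,  1.63507888e+00,  3.00756328e-06,
        1.19970704e+00, -6.97270921e-02]), 'qvel': array([ 0.00168732, -0.00173094, -0.00445482,  0.00062015, -0.00028567,
       -0.00151104]), 'joint_efforts': array([-7.31245746e-04, -4.16401899e+01, -2.77647775e+01, -1.25199467e-04,
        3.93962895e-03, -1.65244381e-05]), 'tcp_pos': array([241.22947395, 575.78958649, 248.83247362]), 'orientation': array([[-9.22321341e-01,  3.86422580e-01, -9.66483897e-04],
       [ 3.86423759e-01,  9.22319369e-01, -1.91314057e-03],
       [ 1.52126105e-04, -2.13800271e-03, -9.99997703e-01]]), 'force': array([-0.24798086,  0.58406817, -0.77259845]), 'moment': array([0.01243358, 0.01015686, 0.02005451]), 'opening': 85.64386640135777}
```

View pics/top0.png

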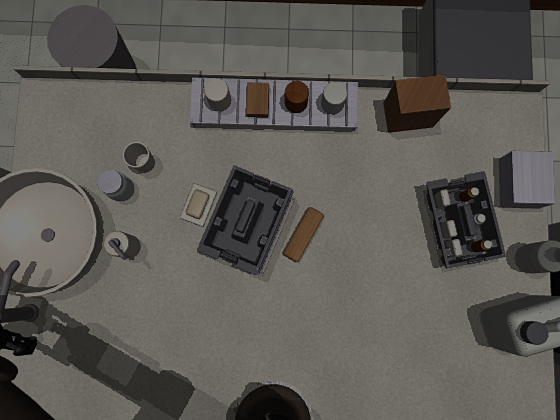

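View pics/side0.png

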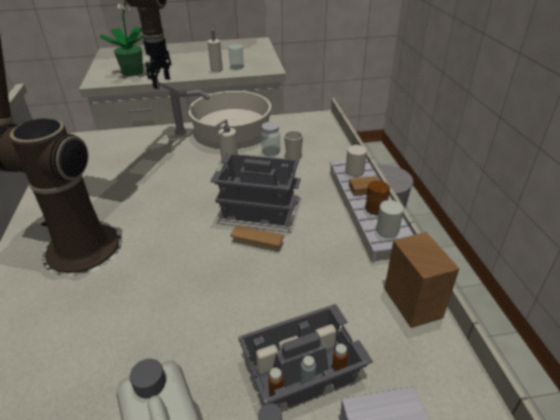

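The top view shows the stack at about (245,219) px, with the soap dish at (198,204) and the brush at (304,235). The side view has the stack at about (257,188). I'll zoom in on both.

```bash
cat > h.py <<'E'
import numpy as np, cv2
from plant import ctrl, eyes
def ray(n,u,v):
    p=eyes.camera_params(n); d=np.array([(u-p['cx'])/p['fx'],-(v-p['cy'])/p['fy'],-1.])
    return p['xyz'],p['attitude']@d
def toz(n,u,v,z):
    o,d=ray(n,u,v); return o+d*(z-o[2])/d[2]
def proj(n,X):
    p=eyes.camera_params(n); c=(np.atleast_2d(X)-p['xyz'])@p['attitude']
    return np.c_[p['cx']-p['fx']*c[:,0]/c[:,2], p['cy']+p['fy']*c[:,1]/c[:,2]]
def crop(im,x,y,w,h,s,f):
    c=cv2.resize(im[y:y+h,x:x+w,::-1],None,fx=s,fy=s,interpolation=cv2.INTER_CUBIC)
    c=np.clip(255*(c/255.)**.6,0,255).astype('u1'); cv2.imwrite(f,c); return c
E
python3 - <<'E'
from h import *
a=cv2.imread('pics/top0.png')[:,:,::-1]; b=cv2.imread('pics/side0.png')[:,:,::-1]
ca=crop(a,190,158,140,120,5,'/tmp/a.png'); cb=crop(b,205,145,100,100,6,'/tmp/b.png')
cv2.imwrite('pics/za.png',ca);cv2.imwrite('pics/zb.png',cb)
E
```

```text
(no output)
```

View pics/za.png

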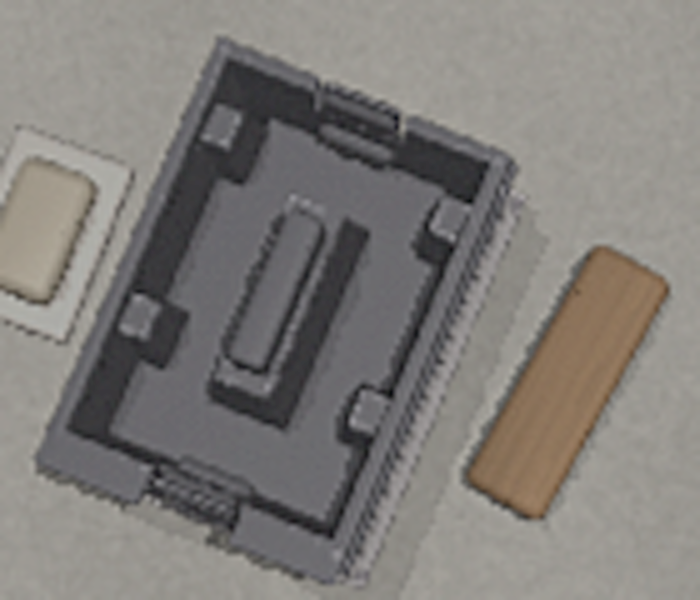

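View pics/zb.png

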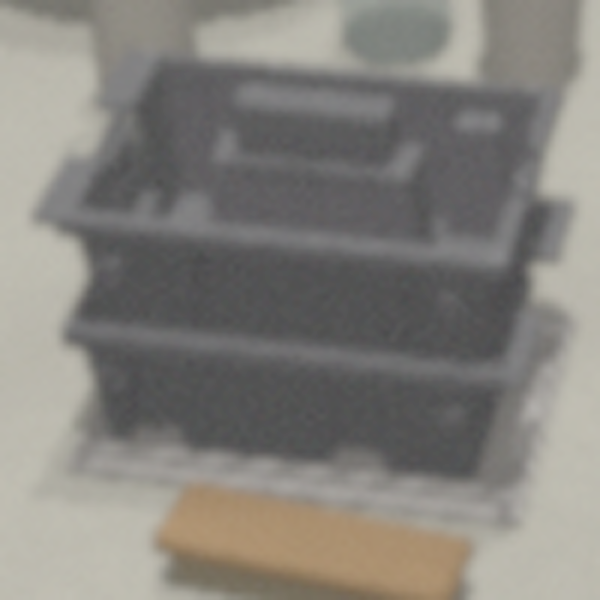

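```bash
cat >> h.py <<'E'
def rimfit(n,pts,z,obj):
    P=np.array([toz(n,(u+.5)/5-.5+190,(v+.5)/5-.5+158,z)[:2] for u,v in pts]); O=np.array(obj,float)
    pc,oc=P.mean(0),O.mean(0); A=(O-oc).T@(P-pc); th=np.arctan2(A[0,1]-A[1,0],A[0,0]+A[1,1])
    R=np.array([[np.cos(th),-np.sin(th)],[np.sin(th),np.cos(th)]]); t=pc-R@oc
    return t,np.degrees(th),P-(O@R.T+t)
E
python3 - <<'E'
from h import *
# corners: far-left, far-right, near-right, near-left ; upper +x points to the robot
print(rimfit('top',[(222,40),(515,158),(340,582),(38,468)],154,[(-110,-80),(-110,80),(122,80),(122,-80)]))
B=[toz('top',(u+.5)/5-.5+190,(v+.5)/5-.5+158,184)[:2] for u,v in [(308,212),(248,368)]];print(B,np.mean(B,0))
print([toz('top',(u+.5)/5-.5+190,(v+.5)/5-.5+158,140)[:2] for u,v in [(222,126),(452,218),(368,410),(138,316)]])
for q in [(50,215),(105,105),(515,262),(555,95)]:
  print('side',toz('side',(q[0]+.5)/6-.5+205,(q[1]+.5)/6-.5+145,154)[:2])
# dish top corners, brush
print([toz('top',(u+.5)/5-.5+190,(v+.5)/5-.5+158,10)[:2].round() for u,v in [(133,170),(65,340)]],[toz('top',(u+.5)/5-.5+190,(v+.5)/5-.5+158,34)[:2].round() for u,v in [(600,245),(468,480)]])
E
```

```text
(array([525.08730922,  78.6270692 ]), np.float64(159.64167626913988), array([[-1.20264203, -0.761316  ],
       [-1.54946699,  0.70124128],
       [ 3.40837366,  0.08305061],
       [-0.65626464, -0.02297589]]))
[array([563.85118494,  66.37263895]), array([486.91610067,  92.53003441])] [525.38364281  79.45133668]
[array([613.65672663, 114.21537064]), array([569.87063075,  -3.2129088 ]), array([471.97351527,  35.82183646]), array([515.92721804, 152.23666413])]
side [392.75717926  49.56462405]
side [424.85616341 144.91200179]
side [604.71267809 -29.72273681]
side [651.71106965 111.77100252]
[array([613., 175.]), array([517., 208.])] [array([574., -83.]), array([445., -15.])]
```

>>> move_arm([
  [-3.0, -2.3, -0.1, 0, 0, 0, 1],
  [-3.0, -2.3, -0.1, 0, 0, 0, 1],
  [-3.0, -2.3, -0.1, 0, 0, 0, 1],
  [-3.0, -2.3, -0.1, 0, 0, 0, 1],
  [-3.0, -2.3, -0.1, 0, 0, 0, 1],
  [-3.0, -2.3, -0.1, 0, 0, 0, 1],
  [-3.0, -2.3, -0.1, 0, 0, 0, 1],
  [-3.0, -2.3, -0.1, 0, 0, 0, 1],
  [-3.0, -2.3, -0.1, 0, 0, 0, 1],
  [-3.0, -2.3, -0.1, 0, 0, 0, 1],
])

```text
t: 0.93
tcp_pos: [429.6, 246.5, 259.7]
orientation: [[-0.922, 0.386, -0.0], [0.386, 0.922, -0.0], [0.0, -0.0, -1.0]]
force: [0.6, 0.3, -0.5]
opening: 85.2
```

>>> move_arm([
  [-3.0, -2.3, -0.1, 0, 0, 0, 1],
  [-3.0, -2.3, -0.1, 0, 0, 0, 1],
  [-3.0, -2.3, 0, 0, 0, 0, 1],
  [-3.0, -2.3, 0, 0, 0, 0, 1],
  [-3.0, -2.3, 0, 0, 0, -2, 1],
  [0, 0, 0, 0, 0, 0, 1],
  [0, 0, 0, 0, 0, 0, 1],
])

```text
t: 1.52
tcp_pos: [523.6, 82.5, 261.4]
orientation: [[-0.934, 0.358, -0.001], [0.358, 0.934, 0.0], [0.001, -0.0, -1.0]]
force: [0.6, -0.0, 0.7]
opening: 85.4
```

>>> move_arm([
  [-0.28, -0.27, 1.5, 0, 0, -0.5, 1],
  [0, 0, 2.2, 0, 0, 0, 1],
  [0, 0, 2.2, 0, 0, 0, 1],
  [0, 0, 1.6, 0, 0, 0, 1],
  [0, 0, 1.25, 0, 0, 0, 1],
  [0, 0, 0, 0, 0, 0, 1],
  [0, 0, 0, 0, 0, 0, 1],
])

```text
t: 2.1
tcp_pos: [523.5, 81.9, 173.6]
orientation: [[-0.939, 0.345, -0.003], [0.345, 0.939, 0.0], [0.003, -0.001, -1.0]]
force: [0.7, -0.5, 0.3]
opening: 85.7
```

>>> move_arm([
  [0, 0, 0, 0, 0, 0, -0.2],
  [0, 0, 0, 0, 0, 0, -0.4],
  [0, 0, 0, 0, 0, 0, -0.5],
  [0, 0, 0, 0, 0, 0, -0.6],
  [0, 0, 0, 0, 0, 0, -1],
  [0, 0, 0, 0, 0, 0, -1],
  [0, 0, 0, 0, 0, 0, -1],
  [0, 0, 0, 0, 0, 0, -1],
], grip_force=60)

```text
t: 2.77
tcp_pos: [525.2, 80.1, 175.2]
orientation: [[-0.938, 0.346, 0.0], [0.346, 0.938, -0.001], [-0.001, -0.001, -1.0]]
force: [-1.2, -2.4, 5.8]
opening: 18.9
```

Run:
```python
from h import *
s=ctrl.sense(); print({k:np.round(s[k],3) for k in('t','tcp_pos','orientation','force','moment','opening','joint_positions')})
crop(eyes.snapshot('side'),205,95,100,100,6,'pics/g.png')
```

```text
{'t': np.float64(2.767), 'tcp_pos': array([525.16 ,  80.124, 175.238]), 'orientation': array([[-0.938,  0.346,  0.   ],
       [ 0.346,  0.938, -0.001],
       [-0.001, -0.001, -1.   ]]), 'force': array([-1.2  , -2.409,  5.761]), 'moment': array([-0.667,  0.382, -0.26 ]), 'opening': np.float64(18.895), 'joint_positions': array([ 7.000e-02,  2.160e-01,  1.916e+00, -1.000e-03,  1.009e+00,
       -1.146e+00])}
```

View pics/g.png

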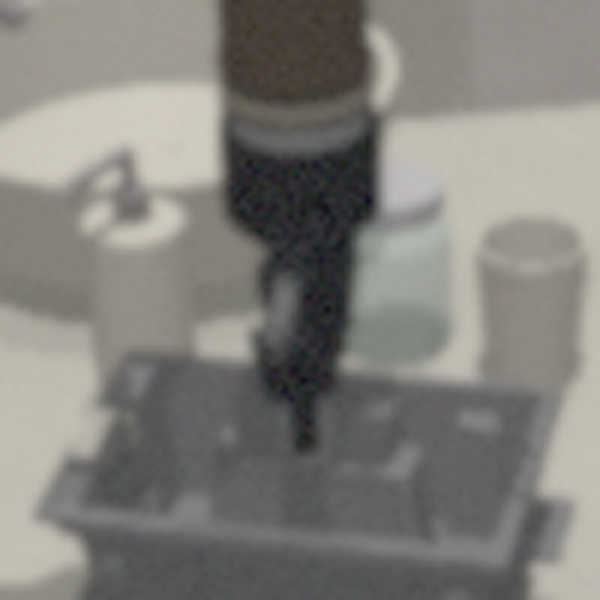

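>>> move_arm([
  [0, 0, -0.3, 0, 0, 0, -1],
  [0, 0, -0.5, 0, 0, 0, -1],
  [0, 0, -0.8, 0, 0, 0, -1],
  [0, 0, -1.2, 0, 0, 0, -1],
  [0, 0, -1.5, 0, 0, 0, -1],
  [0, 0, -1.5, 0, 0, 0, -1],
  [0, 0, -1.5, 0, 0, 0, -1],
  [0, 0, -1.2, 0, 0, 0, -1],
  [0, 0, -0.5, 0, 0, 0, -1],
  [0, 0, 0, 0, 0, 0, -1],
], grip_force=80)

```text
t: 3.65
tcp_pos: [526.1, 81.0, 266.6]
orientation: [[-0.938, 0.346, 0.004], [0.346, 0.938, 0.0], [-0.004, 0.002, -1.0]]
force: [-0.2, -0.4, -4.0]
opening: 18.6
```

>>> move_arm([
  [-0.4, -1.2, 0, 0, 0, 0, -1],
  [-0.9, -2.4, 0, 0, 0, 0, -1],
  [-1.1, -3.0, 0, 0, 0, 0, -1],
  [-1.1, -3.0, 0, 0, 0, 0, -1],
  [-1.1, -3.0, 0, 0, 0, 0, -1],
  [-1.1, -3.0, 0, 0, 0, 0, -1],
  [-1.1, -3.0, 0, 0, 0, 0, -1],
  [-0.9, -2.4, 0, 0, 0, 0, -1],
  [-0.4, -1.2, 0, 0, 0, 0, -1],
  [0, 0, 0, 0, 0, 0, -1],
])

```text
t: 4.48
tcp_pos: [523.1, -158.6, 263.2]
orientation: [[-0.937, 0.349, -0.002], [0.349, 0.937, -0.001], [0.002, -0.001, -1.0]]
force: [0.8, 0.9, -3.5]
opening: 18.7
```

Run:
```python
from h import *
s=ctrl.sense(); print({k:np.round(s[k],3) for k in('t','tcp_pos','orientation','force','moment','opening','joint_positions')})
a=eyes.snapshot('top'); a2=np.mean([a]+[eyes.snapshot('top') for _ in range(5)],0)
cv2.imwrite('pics/top1.png',a2[:,:,::-1])
crop(a2.astype('f4'),190,158,150,120,5,'pics/l.png')
```

```text
{'t': np.float64(4.483), 'tcp_pos': array([ 523.069, -158.552,  263.184]), 'orientation': array([[-0.937,  0.349, -0.002],
       [ 0.349,  0.937, -0.001],
       [ 0.002, -0.001, -1.   ]]), 'force': array([ 0.779,  0.919, -3.526]), 'moment': array([ 0.09 , -0.022, -0.022]), 'opening': np.float64(18.747), 'joint_positions': array([-3.730e-01,  1.460e-01,  1.805e+00, -1.000e-03,  1.192e+00,
       -1.587e+00])}[ WARN:0@7.450] global loadsave.cpp:1063 imwrite_ Unsupported depth image for selected encoder is fallbacked to CV_8U.
h.py:13: RuntimeWarning: invalid value encountered in power
  c=np.clip(255*(c/255.)**.6,0,255).astype('u1'); cv2.imwrite(f,c); return c
h.py:13: RuntimeWarning: invalid value encountered in cast
  c=np.clip(255*(c/255.)**.6,0,255).astype('u1'); cv2.imwrite(f,c); return c
```

View pics/l.png

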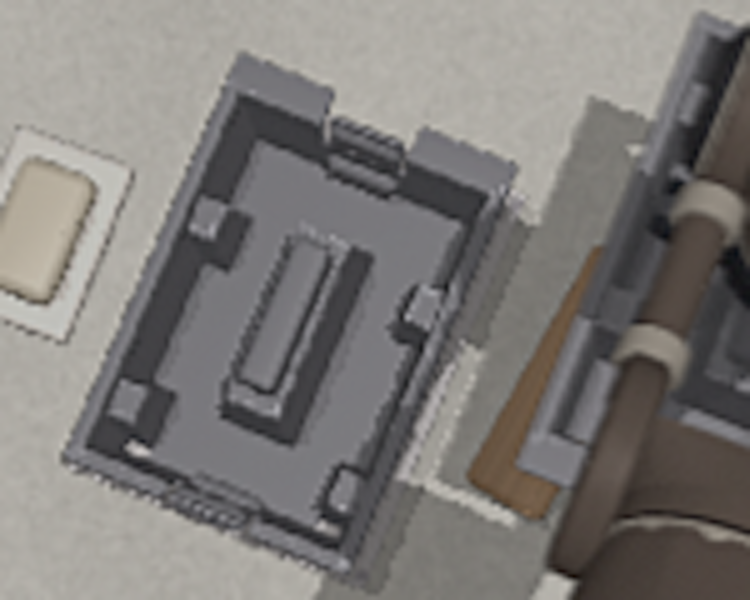

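```bash
cat > fit.py <<'E'
from h import *
from scipy.optimize import least_squares
from scipy.ndimage import map_coordinates
S=[]
for sx in np.linspace(-100,108,40):
    S+=[(sx,80,0,1),(sx,-80,0,-1)]
for sy in np.r_[np.linspace(-75,-40,10),np.linspace(40,75,10)]:
    S+=[(-110,sy,-1,0),(122,sy,1,0)]
S=np.array(S); side=np.where(S[:,3]>0,0,np.where(S[:,3]<0,1,np.where(S[:,2]<0,2,3)))
def fit(g,z,x0,W=2.0):
    g=cv2.GaussianBlur(g.astype('f4'),(0,0),.6); p=np.array(x0,float)
    for it in range(8):
        w=W if it<4 else 1.2
        def pts(q,e=0):
            c,s=np.cos(q[2]),np.sin(q[2]); X=S[:,:2]+e*S[:,2:]
            return proj('top',np.c_[q[0]+c*X[:,0]-s*X[:,1],q[1]+s*X[:,0]+c*X[:,1],np.full(len(X),z)])
        a=pts(p);n=pts(p,1)-a;n/=np.linalg.norm(n,axis=1)[:,None]
        t=np.arange(-w,w+.01,.1); I=map_coordinates(g,[(a[:,1:]+t*n[:,1:]),(a[:,:1]+t*n[:,:1])],order=1)
        d=np.gradient(I,axis=1)*10; d=np.clip(d,0,None)   # outside brighter
        k=d.argmax(1); tgt=a+t[k][:,None]*n; ok=d.max(1)>15
        r=least_squares(lambda q:(((pts(q)-tgt)*n).sum(1))[ok]*np.array([1]),p,x_scale=[1,1,.01],loss='soft_l1',f_scale=.2); p=r.x
    res=((pts(p)-tgt)*n).sum(1)
    return p[:2].round(2),np.degrees(p[2]).round(2),[(int(ok[side==i].sum()),np.median(res[(side==i)&ok]).round(2)) for i in range(4)]
if __name__=='__main__':
    L=lambda f:cv2.imread(f,0)
    print('upper',fit(L('pics/top0.png'),154,[525,79,np.radians(159.5)]))
    q=rimfit('top',[(240,54),(517,160),(350,572),(66,459)],88,[(122,80),(122,-80),(-110,-80),(-110,80)]);print(q)
    print('lower',fit(L('pics/top1.png'),88,[*q[0],np.radians(q[1])]))
    # bars
    f=lambda u,v,z:toz('top',(u+.5)/5-.5+190,(v+.5)/5-.5+158,z)[:2].round(1)
    print('bar lower',(f(318,240,118)+f(254,388,118))/2)
    z0=101;s=ctrl.sense()['tcp_pos'];print(s)
E
python3 fit.py
```

```text
upper (array([522.46,  74.45]), np.float64(159.11), [(40, np.float64(0.64)), (38, np.float64(0.37)), (20, np.float64(-0.52)), (19, np.float64(-0.92))])
(array([522.43306742,  80.23773389]), np.float64(-20.259839374959913), array([[-2.08613304, -1.57360553],
       [ 0.71974095,  1.21483724],
       [ 1.39456559,  1.12258704],
       [-0.02817351, -0.76381875]]))
lower (array([521.6 ,  81.65]), np.float64(-20.8), [(40, np.float64(-0.11)), (16, np.float64(-1.19)), (18, np.float64(-0.9)), (20, np.float64(-0.46))])
bar lower [521.8   79.95]
[ 524.03056922 -154.1665252   264.1822502 ]
```

The lower tote stands clear, with its rim corners at crop (240,54), (517,160), (350,572), (66,459) and its deep lip at the far end. Its centre is about (522,80) mm, turned about −20.4°. Next is the half turn, done out here in the clear.

>>> move_arm([
  [0, 0, 0, 0, 0, 3, -1],
  [0, 0, 0, 0, 0, 5, -1],
  [0, 0, 0, 0, 0, 7, -1],
  [0, 0, 0, 0, 0, 7, -1],
  [0, 0, 0, 0, 0, 7, -1],
  [0, 0, 0, 0, 0, 7, -1],
  [0, 0, 0, 0, 0, 7, -1],
  [0, 0, 0, 0, 0, 7, -1],
  [0, 0, 0, 0, 0, 7, -1],
  [0, 0, 0, 0, 0, 7, -1],
])

```text
t: 5.62
tcp_pos: [524.3, -154.2, 264.6]
orientation: [[-0.096, 0.995, 0.0], [0.995, 0.096, 0.0], [0.0, 0.0, -1.0]]
force: [-0.2, -0.1, -2.9]
opening: 18.5
```

>>> move_arm([
  [0, 0, 0, 0, 0, 7, -1],
  [0, 0, 0, 0, 0, 7, -1],
  [0, 0, 0, 0, 0, 7, -1],
  [0, 0, 0, 0, 0, 7, -1],
  [0, 0, 0, 0, 0, 7, -1],
  [0, 0, 0, 0, 0, 7, -1],
  [0, 0, 0, 0, 0, 7, -1],
  [0, 0, 0, 0, 0, 7, -1],
  [0, 0, 0, 0, 0, 7, -1],
  [0, 0, 0, 0, 0, 7, -1],
])

```text
t: 6.45
tcp_pos: [524.3, -154.2, 264.5]
orientation: [[0.902, 0.431, -0.0], [0.431, -0.902, 0.0], [0.0, -0.0, -1.0]]
force: [0.5, 0.4, -3.3]
opening: 18.8
```

>>> move_arm([
  [0, 0, 0, 0, 0, 7, -1],
  [0, 0, 0, 0, 0, 7, -1],
  [0, 0, 0, 0, 0, 7, -1],
  [0, 0, 0, 0, 0, 7, -1],
  [0, 0, 0, 0, 0, 7, -1],
  [0, 0, 0, 0, 0, 6, -1],
  [0, 0, 0, 0, 0, 3, -1],
  [0, 0, 0, 0, 0, 0, -1],
  [0, 0, 0, 0, 0, 0, -1],
  [0, 0, 0, 0, 0, 0, -1],
])

```text
t: 7.28
tcp_pos: [524.2, -154.9, 264.5]
orientation: [[0.95, -0.311, 0.0], [-0.311, -0.95, 0.0], [0.0, -0.0, -1.0]]
force: [-0.1, -0.8, -3.6]
opening: 19.3
```

Run:
```python
from h import *
s=ctrl.sense(); print({k:np.round(s[k],3) for k in('t','tcp_pos','orientation','force','moment','opening','joint_positions')})
R=s['orientation']; print(np.degrees(np.arctan2(R[1,0],R[0,0])), (R.T@(np.array([522.1,80.1,s['tcp_pos'][2]])-s['tcp_pos'])).round(1))
```

```text
{'t': np.float64(7.283), 'tcp_pos': array([ 524.211, -154.876,  264.503]), 'orientation': array([[ 0.95 , -0.311,  0.   ],
       [-0.311, -0.95 ,  0.   ],
       [ 0.   , -0.   , -1.   ]]), 'force': array([-0.145, -0.849, -3.599]), 'moment': array([0.01 , 0.034, 0.033]), 'opening': np.float64(19.293), 'joint_positions': array([-0.367,  0.144,  1.805,  0.   ,  1.193,  1.52 ])}
-18.10461125717022 [ -75.  -222.7    0. ]
```

>>> move_arm([
  [0, 0, 0, 0, 0, 2.3, -1],
  [-0.4, -1.0, 0, 0, 0, 0, -1],
  [-1.0, -2.5, 0, 0, 0, 0, -1],
  [-1.3, -3.3, 0, 0, 0, 0, -1],
  [-1.4, -3.6, 0, 0, 0, 0, -1],
  [-1.4, -3.6, 0, 0, 0, 0, -1],
  [-1.3, -3.4, 0, 0, 0, 0, -1],
  [-1.0, -2.7, 0, 0, 0, 0, -1],
  [-0.5, -1.4, 0, 0, 0, 0, -1],
  [-0.1, -0.45, 0, 0, 0, 0, -1],
])

```text
t: 8.12
tcp_pos: [521.8, 83.2, 264.6]
orientation: [[0.938, -0.346, -0.0], [-0.346, -0.938, 0.002], [-0.001, -0.002, -1.0]]
force: [1.0, 0.5, -3.5]
opening: 18.8
```

>>> move_arm([
  [0, 0, 1.0, 0, 0, 0, -1],
  [0, 0, 1.5, 0, 0, 0, -1],
  [0, 0, 1.5, 0, 0, 0, -1],
  [0, 0, 0.5, 0, 0, 0, -1],
  [0, 0, 0, 0, 0, 0, -1],
  [0, 0, 0, 0, 0, 0, -1],
])

```text
t: 8.62
tcp_pos: [522.3, 78.7, 219.0]
orientation: [[0.936, -0.352, -0.001], [-0.352, -0.936, -0.0], [-0.001, 0.001, -1.0]]
force: [-0.3, 0.4, -3.2]
opening: 18.8
```

```bash
cat >> h.py <<'E'
def st():
    s=ctrl.sense(); R=s['orientation']
    print('t',round(float(s['t']),2),'pos',s['tcp_pos'].round(1),'yaw',np.degrees(np.arctan2(R[1,0],R[0,0])).round(2),'Ftool',(R.T@s['force']).round(1),'Mtool',(R.T@s['moment']).round(2),'to522/80',(R.T@(np.array([522.1,80.1,0])-s['tcp_pos']))[:2].round(1),'open',round(float(s['opening']),1))
    return s
E
python3 - <<'E'
from h import *
st()
a=eyes.snapshot('side');cv2.imwrite('pics/side2.png',a[:,:,::-1]); crop(a,205,115,100,100,6,'pics/s2.png'); 
b=eyes.snapshot('top');cv2.imwrite('pics/top2.png',b[:,:,::-1]); c1=crop(b,190,145,140,125,4,'/tmp/t2.png'); 
c2=cv2.imread('pics/s2.png')[:,:]; c2=cv2.resize(c2,(500,500)); c1=cv2.copyMakeBorder(c1,0,0,0,0,0)
h=500; o=np.zeros((h,500+560*0+300,3),'u1')
cv2.imwrite('pics/s2.png',c2); cv2.imwrite('pics/t2.png',c1)
E
```

```text
t 8.62 pos [522.3  78.7 219. ] yaw -20.59 Ftool [-0.4 -0.3  3.2] Mtool [-0.03 -0.01 -0.  ] to522/80 [-0.5 -1.4] open 18.8
```

View pics/s2.png

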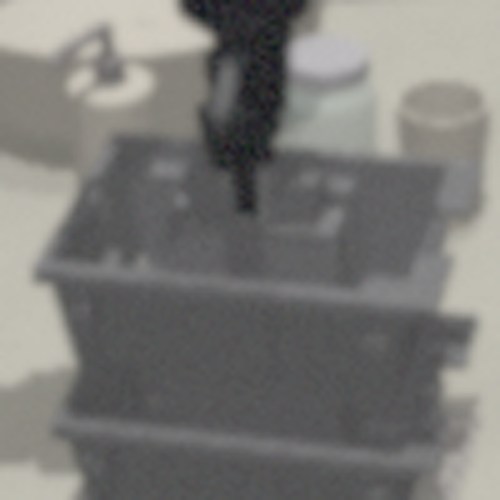

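>>> move_arm([
  [-0.04, -0.12, 0.8, 0, 0, 0, -1],
  [0, 0, 1.2, 0, 0, 0, -1],
  [0, 0, 1.2, 0, 0, 0, -1],
  [0, 0, 0.7, 0, 0, 0, -1],
  [0, 0, 0, 0, 0, 0, -1],
  [0, 0, 0, 0, 0, 0, -1],
])

```text
t: 9.22
tcp_pos: [521.6, 80.8, 179.1]
orientation: [[0.937, -0.351, -0.003], [-0.351, -0.937, -0.0], [-0.003, 0.001, -1.0]]
force: [-1.2, 0.1, -3.4]
opening: 18.8
```

```bash
python3 -c "
from h import *
st()"
```

```text
t 9.22 pos [521.6  80.8 179.1] yaw -20.53 Ftool [-1.2  0.3  3.4] Mtool [-0.04  0.06  0.01] to522/80 [1.2 0.2] open 18.8
```

>>> move_arm([
  [0.05, 0, 0.1, 0, 0, 0, -1],
  [0, 0, 0.15, 0, 0, 0, -1],
  [0, 0, 0.15, 0, 0, 0, -1],
  [0, 0, 0.1, 0, 0, 0, -1],
  [0, 0, 0.1, 0, 0, 0, -1],
  [0, 0, 0.1, 0, 0, 0, -1],
  [0, 0, 0, 0, 0, 0, -1],
  [0, 0, 0, 0, 0, 0, -1],
])

```text
t: 9.88
tcp_pos: [522.9, 80.6, 173.4]
orientation: [[0.936, -0.351, -0.0], [-0.351, -0.936, -0.0], [-0.0, 0.0, -1.0]]
force: [-0.6, -0.4, -4.6]
opening: 18.7
```

```bash
python3 -c "
from h import *
st()"
```

```text
t 9.88 pos [522.9  80.6 173.4] yaw -20.53 Ftool [-0.4  0.6  4.6] Mtool [-0.04  0.01  0.07] to522/80 [-0.6  0.8] open 18.7
```

>>> move_arm([
  [0, 0, 0.1, 0, 0, 0, -1],
  [0, 0, 0.1, 0, 0, 0, -1],
  [0, 0, 0.1, 0, 0, 0, -1],
  [0, 0, 0.1, 0, 0, 0, -1],
  [0, 0, 0, 0, 0, 0, -1],
  [0, 0, 0, 0, 0, 0, -1],
])

```text
t: 10.38
tcp_pos: [523.6, 80.6, 171.2]
orientation: [[0.936, -0.351, 0.001], [-0.351, -0.936, -0.0], [0.001, -0.0, -1.0]]
force: [-2.7, 0.5, 5.7]
opening: 18.5
```

```bash
python3 -c "
from h import *
st()"
```

```text
t 10.38 pos [523.6  80.6 171.2] yaw -20.53 Ftool [-2.7  0.5 -5.7] Mtool [-0.38 -0.55  0.05] to522/80 [-1.3  1. ] open 18.5
```

Run:
```python
from h import *
s=st()
f=lambda u,v,z:toz('top',(u+.5)/5-.5+190,(v+.5)/5-.5+158,z)[:2].round(1)
C=np.array([f(u,v,74) for u,v in [(210,218),(428,305),(345,492),(128,402)]]);th=np.radians(-20.5);R=np.array([[np.cos(th),-np.sin(th)],[np.sin(th),np.cos(th)]])
print(C, (C-[522.1,80.1])@R)
b=eyes.snapshot('top');cv2.imwrite('pics/top3.png',b[:,:,::-1]); c=crop(b,190,158,150,120,5,'pics/t3.png')
def poly(P,z,o,col):
    X=np.c_[np.array(P)@R.T+o,np.full(len(P),z)]; q=(proj('top',X)-[190,158]+.5)*5-.5
    cv2.polylines(c,[q.round().astype(int)],True,col,1)
poly([(122,80),(122,-80),(-110,-80),(-110,80)],s['tcp_pos'][2]-101+80,s['tcp_pos'][:2],(0,255,0))
l=cv2.imread('pics/l.png'); c0=c; 
c=l; poly([(122,80),(122,-80),(-110,-80),(-110,80)],88,[522.1,80.1],(0,255,0)); poly([(40,10),(40,-10),(-40,-10),(-40,10)],118,[522.1,80.1],(0,0,255))
cv2.imwrite('pics/both.png',cv2.resize(np.hstack([c0[:,:600],l[:,:600]]),None,fx=.66,fy=.66,interpolation=cv2.INTER_AREA))
```

```text
t 10.38 pos [523.6  80.6 171.2] yaw -20.53 Ftool [-2.7  0.5 -5.7] Mtool [-0.38 -0.55  0.05] to522/80 [-1.3  1. ] open 18.5
[[576.9 125.1]
 [533.8   8.8]
 [434.6  49. ]
 [478.4 163.9]] [[ 35.57030381  61.34161301]
 [ 35.9288509  -62.68730073]
 [-71.067367   -59.77365095]
 [-70.27995322  63.1890669 ]]
```

View pics/both.png

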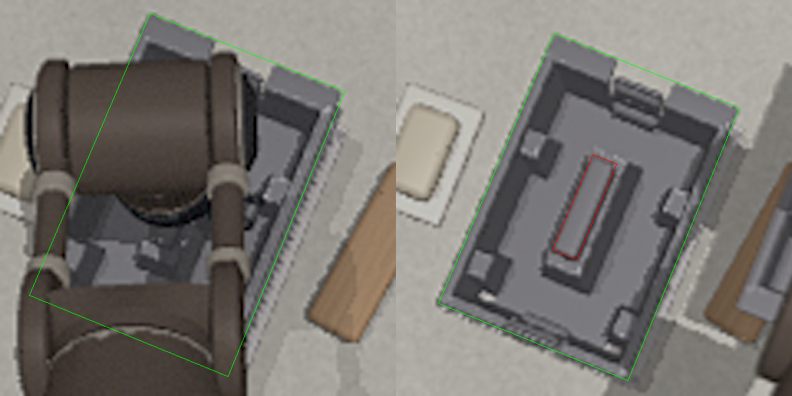

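>>> move_arm([
  [0, 0, -0.1, 0, 0, 0, -1],
  [-0.08, 0.03, -0.1, 0, 0, 0.3, -1],
  [-0.06, 0.02, 0, 0, 0, 0, -1],
  [0, 0, 0, 0, 0, 0, -1],
  [0, 0, 0, 0, 0, 0, -1],
  [0, 0, 0, 0, 0, 0, -1],
])

```text
t: 10.93
tcp_pos: [521.6, 80.7, 171.4]
orientation: [[0.935, -0.356, 0.0], [-0.356, -0.935, 0.0], [0.0, -0.0, -1.0]]
force: [1.1, -0.3, -2.3]
opening: 18.9
```

```bash
python3 -c "
from h import *
st()"
```

```text
t 10.93 pos [521.6  80.7 171.4] yaw -20.84 Ftool [ 1.1 -0.1  2.3] Mtool [0.02 0.07 0.05] to522/80 [0.6 0.4] open 18.9
```

>>> move_arm([
  [0, 0, 0.1, 0, 0, 0, -1],
  [0, 0, 0.1, 0, 0, 0, -1],
  [0, 0, 0.1, 0, 0, 0, -1],
  [0, 0, 0, 0, 0, 0, -1],
  [0, 0, 0, 0, 0, 0, -1],
])

```text
t: 11.35
tcp_pos: [522.3, 80.6, 171.0]
orientation: [[0.935, -0.356, 0.001], [-0.356, -0.935, -0.0], [0.001, -0.0, -1.0]]
force: [-4.1, -1.0, 11.7]
opening: 18.6
```

```bash
python3 -c "
from h import *
st()"
```

```text
t 11.35 pos [522.3  80.6 171. ] yaw -20.83 Ftool [ -3.5   2.4 -11.7] Mtool [-0.44 -0.78  0.  ] to522/80 [-0.2  0.6] open 18.6
```

>>> move_arm([
  [-0.05, 0.03, -0.05, 0, 0, 0, -1],
  [-0.05, 0.03, 0, 0, 0, 0, -1],
  [0, 0, 0, 0, 0, 0, -1],
  [0, 0, 0, 0, 0, 0, -1],
])

```text
t: 11.68
tcp_pos: [521.8, 80.6, 171.1]
orientation: [[0.935, -0.356, 0.003], [-0.356, -0.935, 0.0], [0.003, -0.001, -1.0]]
force: [-0.6, 0.4, 6.9]
opening: 18.5
```

```bash
python3 -c "
from h import *
st()"
```

```text
t 11.68 pos [521.8  80.6 171.1] yaw -20.83 Ftool [-0.6 -0.2 -6.9] Mtool [-0.17 -0.35 -0.01] to522/80 [0.  0.5] open 18.5
```

>>> move_arm([
  [-0.05, 0.03, 0, 0, 0, 0, -1],
  [-0.05, 0.03, 0, 0, 0, 0, -1],
  [0, 0, 0, 0, 0, 0, -1],
  [0, 0, 0, 0, 0, 0, -1],
])

```text
t: 12.02
tcp_pos: [521.4, 80.5, 171.2]
orientation: [[0.935, -0.356, 0.005], [-0.356, -0.935, 0.001], [0.004, -0.002, -1.0]]
force: [-0.0, 0.3, 5.9]
opening: 19.0
```

```bash
python3 -c "
from h import *
st()"
```

```text
t 12.02 pos [521.4  80.5 171.2] yaw -20.85 Ftool [-0.1 -0.3 -5.9] Mtool [-0.02 -0.1   0.01] to522/80 [0.1 0.5] open 19.0
```

>>> move_arm([
  [0, 0.05, 0, 0, 0, 0, -1],
  [0, 0.05, 0, 0, 0, 0, -1],
  [0, 0, 0, 0, 0, 0, -1],
  [0, 0, 0, 0, 0, 0, -1],
])

```text
t: 12.35
tcp_pos: [521.2, 80.2, 171.2]
orientation: [[0.934, -0.356, 0.005], [-0.356, -0.934, 0.002], [0.004, -0.004, -1.0]]
force: [0.9, 1.2, 5.2]
opening: 18.7
```

```bash
python3 -c "
from h import *
st()"
```

```text
t 12.35 pos [521.2  80.2 171.2] yaw -20.87 Ftool [ 0.5 -1.4 -5.2] Mtool [ 0.36 -0.14 -0.02] to522/80 [0.1 0.4] open 18.7
```

>>> move_arm([
  [-0.05, 0, 0, 0, 0, 0, -1],
  [-0.05, 0, 0, 0, 0, 0, -1],
  [0, 0, 0, 0, 0, 0, -1],
  [0, 0, 0, 0, 0, 0, -1],
])

```text
t: 12.68
tcp_pos: [520.9, 80.3, 171.2]
orientation: [[0.934, -0.356, 0.007], [-0.356, -0.935, 0.001], [0.006, -0.004, -1.0]]
force: [2.6, 2.7, 4.6]
opening: 18.4
```

```bash
python3 -c "
from h import *
st()"
```

```text
t 12.68 pos [520.9  80.3 171.2] yaw -20.85 Ftool [ 1.5 -3.5 -4.6] Mtool [0.36 0.16 0.01] to522/80 [0.2 0.4] open 18.4
```

>>> move_arm([
  [0, 0, -0.1, 0, 0, 0, -1],
  [0, -0.03, -0.15, 0, 0, 0, -1],
  [0, -0.03, 0, 0, 0, 0, -1],
  [0, 0, 0, 0, 0, 0, -1],
  [0, 0, 0, 0, 0, 0, -1],
  [0, 0, 0, 0, 0, 0, -1],
])

```text
t: 13.18
tcp_pos: [517.8, 79.9, 171.2]
orientation: [[0.935, -0.356, -0.001], [-0.356, -0.935, -0.001], [-0.001, 0.001, -1.0]]
force: [-0.0, -1.3, 0.0]
opening: 18.6
```

```bash
python3 -c "
from h import *
st()"
```

```text
t 13.18 pos [517.8  79.9 171.2] yaw -20.83 Ftool [ 0.5  1.2 -0. ] Mtool [-0.17  0.29  0.01] to522/80 [ 4.  -1.9] open 18.6
```

>>> move_arm([
  [0, 0, 0.1, 0, 0, 0, -1],
  [0, 0, 0.1, 0, 0, 0, -1],
  [0, 0, 0.1, 0, 0, 0, -1],
  [0, 0, 0, 0, 0, 0, -1],
  [0, 0, 0, 0, 0, 0, -1],
])

```text
t: 13.6
tcp_pos: [518.7, 80.0, 170.3]
orientation: [[0.935, -0.356, 0.001], [-0.356, -0.935, -0.001], [0.001, 0.0, -1.0]]
force: [-2.8, -1.5, 9.5]
opening: 18.9
```

```bash
python3 -c "
from h import *
st()"
```

```text
t 13.6 pos [518.7  80.  170.3] yaw -20.84 Ftool [-2.1  2.4 -9.5] Mtool [-0.56  0.04  0.1 ] to522/80 [ 3.  -1.4] open 18.9
```

>>> move_arm([
  [0, 0, -0.3, 0, 0, 0, -1],
  [0.15, -0.07, -0.3, 0, 0, 0, -1],
  [0.2, -0.06, 0, 0, 0, 0, -1],
  [0, 0, 0, 0, 0, 0, -1],
  [0, 0, 0, 0, 0, 0, -1],
  [0, 0, 0, 0, 0, 0, -1],
  [0, 0, 0, 0, 0, 0, -1],
  [0, 0, 0, 0, 0, 0, -1],
])

```text
t: 14.27
tcp_pos: [521.5, 80.2, 174.1]
orientation: [[0.935, -0.356, -0.001], [-0.356, -0.935, -0.0], [-0.001, 0.0, -1.0]]
force: [-0.6, -0.4, -3.7]
opening: 18.8
```

Run:
```python
from h import *
from fit import *
ims=[]
for i in range(4):
    st(); ims.append(eyes.snapshot('side'))
cv2.imwrite('pics/side4.png',np.mean(ims,0).astype('u1')[:,:,::-1])
crop(np.mean(ims,0).astype('u1'),205,125,110,100,7,'pics/s4.png')
cv2.imwrite('pics/top4.png',eyes.snapshot('top')[:,:,::-1])
```

```text
t 14.27 pos [521.5  80.2 174.1] yaw -20.83 Ftool [-0.4  0.6  3.7] Mtool [-0.03 -0.   -0.02] to522/80 [ 0.7 -0.2] open 18.8
t 14.32 pos [521.7  80.2 174.2] yaw -20.83 Ftool [-0.3 -0.1  3.6] Mtool [ 0.06 -0.04  0.05] to522/80 [ 0.6 -0.1] open 18.5
t 14.37 pos [521.7  80.2 174.3] yaw -20.84 Ftool [0.4 0.8 2.8] Mtool [ 0.03  0.02 -0.01] to522/80 [ 0.5 -0.1] open 18.5
t 14.42 pos [521.8  80.2 174.4] yaw -20.83 Ftool [-0.2  0.3  3.1] Mtool [ 0.04 -0.01 -0.01] to522/80 [ 0.4 -0. ] open 18.6
```

View pics/s4.png

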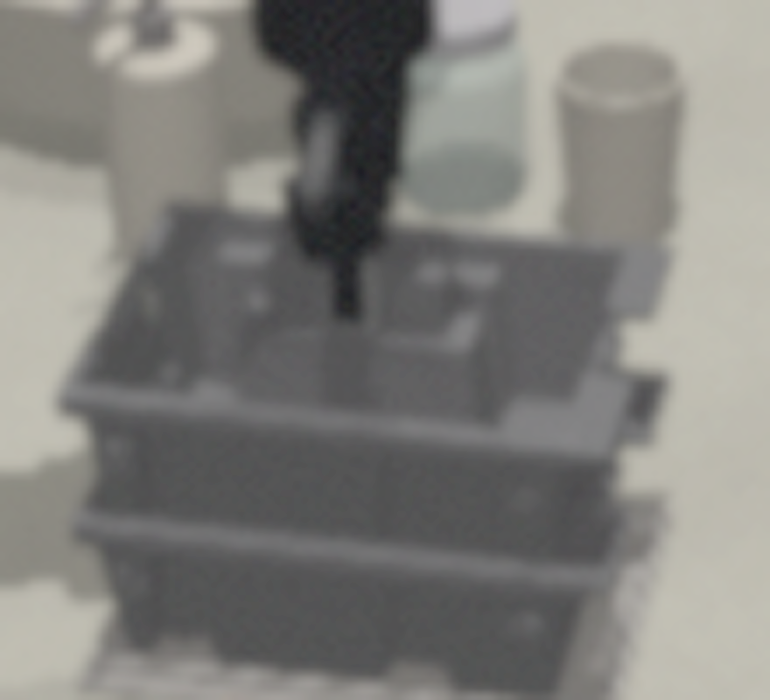

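Run:
```python
from h import *
th=np.radians(-20.8);R=np.array([[np.cos(th),-np.sin(th)],[np.sin(th),np.cos(th)]])
o=np.array([521.8,80.2]);
for nm,c,pu,pl in [('back',(-110,-80),(62,400),(80,530)),('lip',(122,-80),(608,460),(605,585))]:
    g=R@c+o
    for z,p in((153.3,pu),(88,pl)):
        m=(np.array(p)+.5)/7-.5+[205,125]; w=toz('side',*m,z)[:2]
        print(nm,z,'pix',m.round(1),'pred',proj('side',[*g,z])[0].round(1),'offset in tote frame mm',(R.T@(w-g)).round(1))
# edge offsets along normals: side image, near long rim; top image, right long rim
from scipy.ndimage import map_coordinates
def prof(img,cam,z,xs,y,o,sgn,lbl,w=4):
    X=np.array([[*(R@(x,y)+o),z] for x in xs]); Y=np.array([[*(R@(x,y-1)+o),z] for x in xs]) # tote -y
    a=proj(cam,X); n=proj(cam,Y)-a; k=np.linalg.norm(n,axis=1)[:,None]
    t=np.arange(-8,8.1,.25) # mm
    I=map_coordinates(img.astype(float),[a[:,1:]+t*n[:,1:],a[:,:1]+t*n[:,:1]],order=1).mean(0)
    g=np.gradient(I,t); print(lbl,'peaks(mm toward -y):',[(t[i],g[i].round(1)) for i in range(1,len(t)-1) if abs(g[i])>abs(g[i-1]) and abs(g[i])>=abs(g[i+1]) and abs(g[i])>2])
s=cv2.imread('pics/side4.png',0); t1=cv2.imread('pics/top1.png',0); t4=cv2.imread('pics/top4.png',0); t0=cv2.imread('pics/top0.png',0)
prof(s,'side',153.3,np.linspace(-100,70,40),-80,o,1,'side upper -y rim')
prof(s,'side',88,np.linspace(-90,100,40),-80,o,1,'side lower -y rim')
prof(t4,'top',153.3,np.linspace(10,105,30),-80,o,1,'top upper -y rim')
prof(t1,'top',88,np.linspace(-100,105,30),-80,o,1,'top lower -y rim')
prof(t1,'top',88,np.linspace(-100,105,30),80,o,1,'top lower +y rim')
prof(t0,'top',154,np.linspace(-100,105,30),80,o+[3.4,-.1],1,'top0 upper +y rim (vs 525.2,80.1)')
prof(t0,'top',154,np.linspace(-100,105,30),-80,o+[3.4,-.1],1,'top0 upper -y rim')
```

```text
back 153.3 pix [213.4 181.7] pred [212.3 181.7] offset in tote frame mm [3.4 0.4]
back 88 pix [216.  200.3] pred [214.6 199.9] offset in tote frame mm [ 4.6 -0.9]
lip 153.3 pix [291.4 190.3] pred [291.9 190. ] offset in tote frame mm [-1.1 -1.5]
lip 88 pix [291.  208.1] pred [291.9 208.6] offset in tote frame mm [-2.8  1.6]
side upper -y rim peaks(mm toward -y): [(np.float64(-0.5), np.float64(-2.2)), (np.float64(0.5), np.float64(-2.2))]
side lower -y rim peaks(mm toward -y): []
top upper -y rim peaks(mm toward -y): [(np.float64(-3.5), np.float64(-10.2)), (np.float64(-0.75), np.float64(4.1)), (np.float64(2.5), np.float64(16.2)), (np.float64(3.25), np.float64(16.4))]
top lower -y rim peaks(mm toward -y): [(np.float64(-3.25), np.float64(-6.2)), (np.float64(0.0), np.float64(7.5)), (np.float64(1.5), np.float64(9.3)), (np.float64(3.25), np.float64(7.6))]
top lower +y rim peaks(mm toward -y): [(np.float64(-1.5), np.float64(-22.9)), (np.float64(3.25), np.float64(3.9)), (np.float64(7.25), np.float64(-14.1))]
top0 upper +y rim (vs 525.2,80.1) peaks(mm toward -y): [(np.float64(-1.75), np.float64(-18.4)), (np.float64(3.0), np.float64(3.3)), (np.float64(7.0), np.float64(-11.9))]
top0 upper -y rim peaks(mm toward -y): [(np.float64(-5.5), np.float64(2.1)), (np.float64(-2.5), np.float64(-11.1)), (np.float64(0.0), np.float64(4.3)), (np.float64(4.25), np.float64(13.6))]
```

Upper and lower rims agree within about 0.5 mm in x and y at the present TCP (521.8, 80.2). I'll go straight down from here, slowly.

>>> move_arm([
  [0, 0, 0.1, 0, 0, 0, -1],
  [0, 0, 0.1, 0, 0, 0, -1],
  [0, 0, 0.1, 0, 0, 0, -1],
  [0, 0, 0, 0, 0, 0, -1],
  [0, 0, 0, 0, 0, 0, -1],
])

```text
t: 14.93
tcp_pos: [521.9, 80.2, 171.4]
orientation: [[0.935, -0.356, -0.0], [-0.356, -0.935, 0.0], [-0.0, 0.0, -1.0]]
force: [0.5, 0.1, -3.4]
opening: 18.5
```

```bash
python3 -c "
from h import *
st()"
```

```text
t 14.93 pos [521.9  80.2 171.4] yaw -20.84 Ftool [ 0.4 -0.3  3.4] Mtool [-0.   -0.05 -0.03] to522/80 [ 0.2 -0. ] open 18.5
```

>>> move_arm([
  [0, 0, 0.1, 0, 0, 0, -1],
  [0, 0, 0.1, 0, 0, 0, -1],
  [0, 0, 0, 0, 0, 0, -1],
  [0, 0, 0, 0, 0, 0, -1],
])

```text
t: 15.27
tcp_pos: [522.3, 80.1, 171.1]
orientation: [[0.935, -0.356, 0.001], [-0.356, -0.935, -0.0], [0.001, -0.0, -1.0]]
force: [-3.8, 0.2, 5.6]
opening: 18.5
```

```bash
python3 -c "
from h import *
st()"
```

```text
t 15.27 pos [522.3  80.1 171.1] yaw -20.83 Ftool [-3.7  1.2 -5.6] Mtool [-0.34 -0.51  0.06] to522/80 [-0.3  0.1] open 18.5
```

>>> move_arm([
  [0, 0, -0.2, 0, 0, 0, -1],
  [0, 0.1, -0.1, 0, 0, 0, -1],
  [0, 0, 0, 0, 0, 0, -1],
  [0, 0, 0, 0, 0, 0, -1],
  [0, 0, 0.1, 0, 0, 0, -1],
  [0, 0, 0.1, 0, 0, 0, -1],
  [0, 0, 0.1, 0, 0, 0, -1],
  [0, 0, 0, 0, 0, 0, -1],
  [0, 0, 0, 0, 0, 0, -1],
])

```text
t: 16.02
tcp_pos: [521.3, 79.2, 169.2]
orientation: [[0.935, -0.356, -0.001], [-0.356, -0.935, -0.0], [-0.001, 0.0, -1.0]]
force: [-0.3, -0.3, -3.2]
opening: 18.8
```

```bash
python3 -c "
from h import *
st()"
```

```text
t 16.02 pos [521.3  79.2 169.2] yaw -20.83 Ftool [-0.1  0.4  3.2] Mtool [0.01 0.   0.03] to522/80 [ 0.5 -1.1] open 18.8
```

>>> move_arm([
  [0, 0, -0.2, 0, 0, 0, -1],
  [-0.1, 0, -0.1, 0, 0, 0, -1],
  [0, 0, 0, 0, 0, 0, -1],
  [0, 0, 0, 0, 0, 0, -1],
  [0, 0, 0.1, 0, 0, 0, -1],
  [0, 0, 0.1, 0, 0, 0, -1],
  [0, 0, 0.1, 0, 0, 0, -1],
  [0, 0, 0, 0, 0, 0, -1],
  [0, 0, 0, 0, 0, 0, -1],
])

```text
t: 16.77
tcp_pos: [520.4, 79.6, 169.3]
orientation: [[0.935, -0.356, -0.0], [-0.356, -0.935, -0.0], [-0.0, 0.0, -1.0]]
force: [-0.5, -0.1, -3.1]
opening: 18.6
```

```bash
python3 -c "
from h import *
st()"
```

```text
t 16.77 pos [520.4  79.6 169.3] yaw -20.84 Ftool [-0.4  0.3  3.1] Mtool [-0.06 -0.02 -0.01] to522/80 [ 1.4 -1.1] open 18.6
```

With y shifted 1 mm it drops in: no force at 169 mm. I'll continue down.

>>> move_arm([
  [0.05, 0, 0.1, 0, 0, 0, -1],
  [0, 0, 0.1, 0, 0, 0, -1],
  [0, 0, 0.1, 0, 0, 0, -1],
  [0, 0, 0.1, 0, 0, 0, -1],
  [0, 0, 0, 0, 0, 0, -1],
  [0, 0, 0, 0, 0, 0, -1],
])

```text
t: 17.27
tcp_pos: [520.9, 79.4, 165.3]
orientation: [[0.935, -0.356, -0.0], [-0.356, -0.935, -0.0], [-0.0, 0.0, -1.0]]
force: [-0.4, -0.5, -3.5]
opening: 18.5
```

```bash
python3 -c "
from h import *
st()"
```

```text
t 17.27 pos [520.9  79.4 165.3] yaw -20.84 Ftool [-0.2  0.6  3.5] Mtool [ 0.03 -0.    0.01] to522/80 [ 0.9 -1.1] open 18.5
```

>>> move_arm([
  [0, 0, 0.1, 0, 0, 0, -1],
  [0, 0, 0.1, 0, 0, 0, -1],
  [0, 0, 0.1, 0, 0, 0, -1],
  [0, 0, 0, 0, 0, 0, -1],
  [0, 0, 0, 0, 0, 0, -1],
])

```text
t: 17.68
tcp_pos: [520.9, 79.4, 162.3]
orientation: [[0.935, -0.356, -0.0], [-0.356, -0.935, -0.0], [-0.0, 0.0, -1.0]]
force: [-0.5, -0.3, -3.2]
opening: 18.6
```

```bash
python3 -c "
from h import *
st()"
```

```text
t 17.68 pos [520.9  79.4 162.3] yaw -20.83 Ftool [-0.3  0.5  3.2] Mtool [0.03 0.   0.06] to522/80 [ 0.9 -1.1] open 18.6
```

>>> move_arm([
  [0, 0, 0.1, 0, 0, 0, -1],
  [0, 0, 0.1, 0, 0, 0, -1],
  [0, 0, 0.1, 0, 0, 0, -1],
  [0, 0, 0.1, 0, 0, 0, -1],
  [0, 0, 0, 0, 0, 0, -1],
  [0, 0, 0, 0, 0, 0, -1],
])

```text
t: 18.18
tcp_pos: [521.2, 79.4, 158.6]
orientation: [[0.935, -0.356, 0.0], [-0.356, -0.935, -0.0], [0.0, -0.0, -1.0]]
force: [0.2, -0.5, -3.3]
opening: 18.7
```

```bash
python3 -c "
from h import *
st()"
```

```text
t 18.18 pos [521.2  79.4 158.6] yaw -20.83 Ftool [0.4 0.4 3.3] Mtool [-0.02  0.06 -0.01] to522/80 [ 0.5 -1. ] open 18.7
```

>>> move_arm([
  [0, 0, 0.1, 0, 0, 0, -1],
  [0, 0, 0.1, 0, 0, 0, -1],
  [0, 0, 0, 0, 0, 0, -1],
  [0, 0, 0, 0, 0, 0, -1],
])

```text
t: 18.52
tcp_pos: [521.8, 79.3, 157.4]
orientation: [[0.935, -0.356, 0.002], [-0.356, -0.935, -0.0], [0.002, -0.0, -1.0]]
force: [-0.6, 0.1, 4.1]
opening: 18.6
```

```bash
python3 -c "
from h import *
st()"
```

```text
t 18.52 pos [521.8  79.3 157.4] yaw -20.83 Ftool [-0.6  0.1 -4.1] Mtool [-0.26  0.02  0.02] to522/80 [-0.3 -0.7] open 18.6
```

>>> move_arm([
  [0, 0, 0.1, 0, 0, 0, -1],
  [-0.03, 0, 0.1, 0, 0, 0, -1],
  [0, 0, 0, 0, 0, 0, -1],
  [0, 0, 0, 0, 0, 0, -1],
])

```text
t: 18.85
tcp_pos: [522.2, 79.3, 155.8]
orientation: [[0.935, -0.356, 0.004], [-0.356, -0.935, -0.001], [0.004, -0.001, -1.0]]
force: [-1.8, -0.5, 5.9]
opening: 18.7
```

```bash
python3 -c "
from h import *
st()"
```

```text
t 18.85 pos [522.2  79.3 155.8] yaw -20.83 Ftool [-1.4  1.1 -5.9] Mtool [-0.37  0.36  0.12] to522/80 [-0.9 -0.6] open 18.7
```

>>> move_arm([
  [0, 0, 0.1, 0, 0, 0, -1],
  [0, 0, 0, 0, 0, 0, -1],
  [0, 0, 0, 0, 0, 0, -1],
])

```text
t: 19.1
tcp_pos: [522.4, 79.3, 155.1]
orientation: [[0.935, -0.355, 0.004], [-0.355, -0.935, -0.001], [0.004, -0.001, -1.0]]
force: [-2.2, -1.5, 7.0]
opening: 19.2
```

```bash
python3 -c "
from h import *
st()"
```

```text
t 19.1 pos [522.4  79.3 155.1] yaw -20.82 Ftool [-1.5  2.2 -7.1] Mtool [-0.35  0.47  0.13] to522/80 [-1.1 -0.5] open 19.2
```

>>> move_arm([
  [-0.05, 0.04, 0.1, 0, 0, 0, -1],
  [0, 0, 0.1, 0, 0, 0, -1],
  [0, 0, 0, 0, 0, 0, -1],
  [0, 0, 0, 0, 0, 0, -1],
])

```text
t: 19.43
tcp_pos: [521.7, 79.5, 153.0]
orientation: [[0.935, -0.356, 0.004], [-0.356, -0.935, 0.0], [0.004, -0.002, -1.0]]
force: [-1.7, -0.6, 6.2]
opening: 18.5
```

```bash
python3 -c "
from h import *
st()"
```

```text
t 19.43 pos [521.7  79.5 153. ] yaw -20.84 Ftool [-1.4  1.1 -6.2] Mtool [-0.08  0.35  0.05] to522/80 [-0.4 -0.5] open 18.5
```

>>> move_arm([
  [0, 0, 0.1, 0, 0, 0, -1],
  [0, 0, 0.1, 0, 0, 0, -1],
  [0, 0, 0, 0, 0, 0, -1],
  [0, 0, 0, 0, 0, 0, -1],
])

```text
t: 19.77
tcp_pos: [520.9, 79.7, 149.7]
orientation: [[0.935, -0.356, 0.002], [-0.356, -0.935, 0.001], [0.002, -0.001, -1.0]]
force: [1.8, 0.1, 2.2]
opening: 18.8
```

```bash
python3 -c "
from h import *
st()"
```

```text
t 19.77 pos [520.9  79.7 149.7] yaw -20.85 Ftool [ 1.7 -0.7 -2.2] Mtool [0.27 0.08 0.04] to522/80 [ 0.7 -0.6] open 18.8
```

>>> move_arm([
  [0.03, -0.03, 0.1, 0, 0, 0, -1],
  [0, 0, 0.1, 0, 0, 0, -1],
  [0, 0, 0, 0, 0, 0, -1],
  [0, 0, 0, 0, 0, 0, -1],
])

```text
t: 20.1
tcp_pos: [520.5, 79.5, 146.6]
orientation: [[0.935, -0.356, -0.0], [-0.356, -0.935, 0.0], [-0.0, -0.0, -1.0]]
force: [3.2, 0.4, -5.0]
opening: 18.7
```

```bash
python3 -c "
from h import *
st()"
```

```text
t 20.1 pos [520.5  79.5 146.6] yaw -20.84 Ftool [ 2.8 -1.5  5. ] Mtool [ 0.34  0.58 -0.02] to522/80 [ 1.3 -1.1] open 18.7
```

>>> move_arm([
  [0, 0, 0.1, 0, 0, 0, -1],
  [0, 0, 0.1, 0, 0, 0, -1],
  [0, 0, 0, 0, 0, 0, -1],
  [0, 0, 0, 0, 0, 0, -1],
])

```text
t: 20.43
tcp_pos: [520.5, 79.3, 145.4]
orientation: [[0.935, -0.356, -0.0], [-0.356, -0.935, -0.0], [0.0, 0.0, -1.0]]
force: [3.0, -0.4, -3.6]
opening: 18.5
```

```bash
python3 -c "
from h import *
st()"
```

```text
t 20.43 pos [520.5  79.3 145.4] yaw -20.83 Ftool [ 2.9 -0.7  3.6] Mtool [-0.03  0.54  0.05] to522/80 [ 1.2 -1.4] open 18.5
```

>>> move_arm([
  [0.06, 0, 0.1, 0, 0, 0, -1],
  [0, 0, 0.1, 0, 0, 0, -1],
  [0, 0, 0, 0, 0, 0, -1],
  [0, 0, 0, 0, 0, 0, -1],
])

```text
t: 20.77
tcp_pos: [521.1, 79.2, 145.2]
orientation: [[0.935, -0.356, -0.001], [-0.356, -0.935, -0.0], [-0.001, 0.001, -1.0]]
force: [-1.0, -1.9, 8.4]
opening: 18.8
```

```bash
python3 -c "
from h import *
st()"
```

```text
t 20.77 pos [521.1  79.2 145.2] yaw -20.83 Ftool [-0.3  2.2 -8.4] Mtool [-0.31 -0.24  0.06] to522/80 [ 0.8 -1.2] open 18.8
```

>>> move_arm([
  [0, 0, 0.1, 0, 0, 0, -1],
  [0, 0, 0.1, 0, 0, 0, -1],
  [0, 0, 0, 0, 0, 0, -1],
  [0, 0, 0, 0, 0, 0, -1],
])

```text
t: 21.1
tcp_pos: [521.5, 79.3, 145.1]
orientation: [[0.935, -0.355, -0.001], [-0.355, -0.935, -0.0], [-0.0, 0.001, -1.0]]
force: [-3.8, -1.0, 18.3]
opening: 18.6
```

```bash
python3 -c "
from h import *
st()"
```

```text
t 21.1 pos [521.5  79.3 145.1] yaw -20.82 Ftool [ -3.2   2.3 -18.3] Mtool [-0.66 -0.85 -0.01] to522/80 [ 0.4 -1.1] open 18.6
```

>>> move_arm([
  [0, 0, -0.15, 0, 0, 0, -1],
  [0, 0, -0.1, 0, 0, 0, -1],
  [0, 0, 0, 0, 0, 0, -1],
  [0, 0, 0, 0, 0, 0, -0.5],
  [0, 0, 0, 0, 0, 0, 0],
  [0, 0, 0, 0, 0, 0, 0.5],
  [0, 0, 0, 0, 0, 0, 1],
  [0, 0, 0, 0, 0, 0, 1],
  [0, 0, 0, 0, 0, 0, 1],
  [0, 0, 0, 0, 0, 0, 1],
])

```text
t: 21.93
tcp_pos: [521.0, 79.3, 143.7]
orientation: [[0.935, -0.356, -0.0], [-0.356, -0.935, 0.0], [-0.0, 0.0, -1.0]]
force: [-0.3, -0.4, -0.0]
opening: 85.2
```

```bash
python3 -c "
from h import *
st()"
```

```text
t 21.93 pos [521.   79.3 143.7] yaw -20.83 Ftool [-0.1  0.5  0. ] Mtool [ 0.06 -0.03  0.07] to522/80 [ 0.8 -1.2] open 85.2
```

>>> move_arm([
  [0, 0, -0.3, 0, 0, 0, 1],
  [0, 0, -0.8, 0, 0, 0, 1],
  [0, 0, -1.5, 0, 0, 0, 1],
  [0, 0, -2.0, 0, 0, 0, 1],
  [0, 0, -2.0, 0, 0, 0, 1],
  [0, 0, -2.0, 0, 0, 0, 1],
  [0, 0, -2.0, 0, 0, 0, 1],
  [0, 0, -1.5, 0, 0, 0, 1],
  [0, 0, -0.5, 0, 0, 0, 1],
])

```text
t: 22.68
tcp_pos: [523.0, 79.5, 274.0]
orientation: [[0.935, -0.356, 0.007], [-0.356, -0.935, 0.001], [0.006, -0.003, -1.0]]
force: [1.2, 0.5, 0.1]
opening: 85.6
```

>>> move_arm([
  [-1, 2, 0, 0, 0, 0, 1],
  [-1.5, 3, 0, 0, 0, 0, 1],
  [-1.5, 3, 0, 0, 0, 0, 1],
  [-1.5, 3, 0, 0, 0, 0, 1],
  [-1.5, 3, 0, 0, 0, 0, 1],
  [-1.5, 3, 0, 0, 0, 0, 1],
  [-1.5, 3, 0, 0, 0, 0, 1],
  [-1, 2, 0, 0, 0, 0, 1],
  [0, 0, 0, 0, 0, 0, 1],
  [0, 0, 0, 0, 0, 0, 1],
])

```text
t: 23.52
tcp_pos: [339.5, -87.6, 269.9]
orientation: [[0.934, -0.358, 0.001], [-0.358, -0.934, 0.0], [0.001, -0.0, -1.0]]
force: [0.1, 0.3, -0.2]
opening: 85.4
```

Run:
```python
from h import *
st()
a=eyes.snapshot('side');b=eyes.snapshot('top')
cv2.imwrite('pics/side5.png',a[:,:,::-1]);cv2.imwrite('pics/top5.png',b[:,:,::-1])
x=crop(a,205,140,90,110,5,'/tmp/x.png'); y=crop(b,185,155,60*2,110,5,'/tmp/y.png')
o=np.hstack([x,y]); cv2.imwrite('pics/end.png',cv2.resize(o,None,fx=.76,fy=.76,interpolation=cv2.INTER_AREA))
```

```text
t 23.52 pos [339.5 -87.6 269.9] yaw -21.0 Ftool [-0.1 -0.3  0.2] Mtool [ 0.04 -0.01 -0.06] to522/80 [ 110.2 -221.9] open 85.4
```

View pics/end.png

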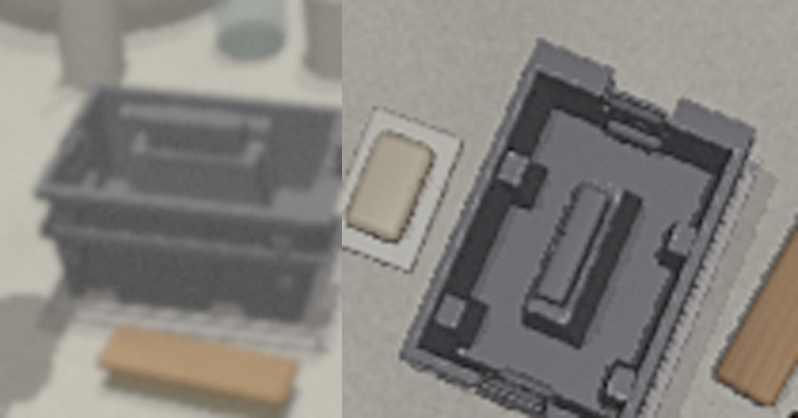

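Run:
```python
from h import *
a=cv2.imread('pics/side5.png')[:,:,::-1]; c=crop(a,200,140,110,85,7,'/tmp/x.png')
d=c.copy();th=np.radians(-20.8);R=np.array([[np.cos(th),-np.sin(th)],[np.sin(th),np.cos(th)]])
P=np.array([(122,80),(122,-80),(-110,-80),(-110,80)])
for z,col in((124,(0,255,0)),(88,(0,0,255))):
    q=(proj('side',np.c_[P@R.T+[521.4,79.6],np.full(4,z)])-[200,140]+.5)*7-.5
    cv2.polylines(d,[q.round().astype(int)],True,col,1)
cv2.imwrite('pics/chk.png',d)
```

```text
(no output)
```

View pics/chk.png

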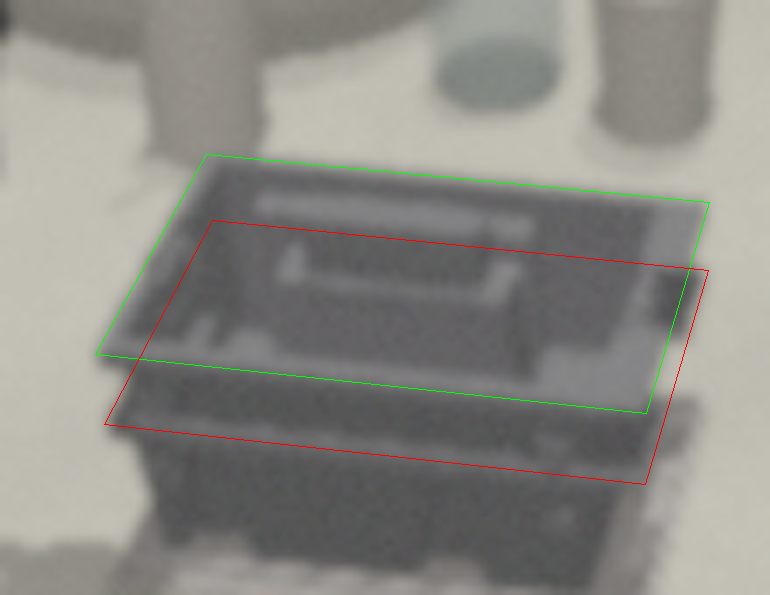

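The rim matches the nested-home outline (height and level) at both ends. I'll hand in.

```bash
python3 -c "
from plant import ctrl
print(ctrl.hand_in())"
```

```text
the job is handed in; nothing more can be done
None
```

The upper tote is nested inside the lower one, and I handed the job in at about 24 s of the 72 s allowed; no verdict was reported.

I lifted it by its grip bar, turned it half a turn in clear space to the right of the totes, and lowered it again by feel. It landed on the lower bar on the first tries with light force, and dropped in once I shifted it about 1 mm sideways. The tongues took about 10 N of press, at roughly 12 to 5 mm above home. The tote then went down freely to a hard stop, where I pressed with about 20 N before easing off and letting go.

**Last checks:**
- **Height:** the tool stopped at 145.1 mm, against 145 mm expected for fully home.
- **Level:** the final side picture shows the rim on the projected outline at both ends, at the nested height.
- **Lips:** both deep lips are at the far end.
- **Bystanders:** the soap dish and brush look unmoved. I did not measure the other objects before and after.
- **Clear of the robot:** the gripper is open, away from the totes, and shows no force.

**Not checked or off:**
- **Tongue clicks:** I inferred these from the force and height; I did not see them directly.
- **Position:** my camera estimate of the lower tote was about 1 mm off sideways from where the slot actually went in.
- **Early search:** one of my sliding corrections drifted about 4 mm off before I lifted and landed again.

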